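# Load the toy washing machine's soap drawer

## Task

Take the blue soap cartridge off its stud on the hanging board: slide it up until the stud head is at the wide end of its keyhole, then draw it off. Stand it upright on the floor of the washing machine's open soap drawer, beside the green bottle, let go and push the drawer fully shut. Leave the yellow cartridge hanging where it is, keep the bottle standing, and do not knock or shift the cactus pot or the laundry basket.

Things in the scene. Friction and masses are not known exactly. Their poses are not given: they have to be found in the camera images.
- blue_mid (a point): BLUE, the one to load. Hard plastic soap cartridge, 46 wide (own y), 72 tall (own z, up), about 70 g. Its foot, the lowest 24 mm, is 24 thick (own x); above it a tab 14 thick and 46 wide reaches to the top, mid-plane with the foot. It hangs on a stud by a keyhole in the tab, parallel to the board, own x pointing away from the board. The point is the centre, 36 above the underside
- blue_wide (a point): Centre of the wide end of the blue cartridge's keyhole. The slot goes right through the tab: wide end 20 wide, 24 to 47 mm above the underside; narrow end 9 wide, from there up to 58 mm, closed above. Hung, the stud axis is 55 above the underside: raise it 16 to 22 mm (19 is best) so that the stud head stands in the wide end, then move it 25 mm or more straight off the board
- yellow_mid (a point): YELLOW cartridge, to be left hanging; the same shape, axes and point as the blue one. Which of the two hangs on which stud varies
- board: Fixed upright beech board 240 wide (own y), 133 tall, 16 thick, on a white foot plate 70 x 240 x 8. The origin is on the table below the middle of the board's face; own x points out of that face (the side with the studs, turned away from the robot), own z up. A hung cartridge's centre is 20 out from the face and 91 above the table
- stud_a (a point): Level headed steel stud on the board, at the board's own y = +52.5. The point is on its axis, 20 out from the face and 110 above the table. White collar 26 in diameter from the face to 12 out, shank 6 in diameter to 28 out, head 13 in diameter from 28 to 33 out
- stud_b (a point): The other stud, same shape and point, at the board's own y = -52.5
- drawer_in (a point): Middle of the inner floor of the soap drawer (moves with it). Own x points into the machine (shutting direction), y across, z up. Clear floor 119 (x) x 186 (y), about 94 above the table; side and back walls 24 high, light-blue front 86 high, above the floor. Machine: fixed cream toy 170 deep, 230 wide, 205 tall; its top's underside is 93 above the drawer floor
- drawer_handle (a point): Middle of the outer face of the drawer's solid white pull: 70 wide (y), 16 tall, standing 24 out from the drawer front, 64 above the drawer floor, 94.5 mm to own -x of drawer_in. Axes as drawer_in. Pushing here along own x shuts the drawer
- drawer (a joint): How far the soap drawer is open, m: 0 fully shut, 0.115 fully out; it starts 0.095 to 0.115 open. Friction about 1 N, no spring, stays where left. The machine's front face lies at own x of drawer_in = joint value - 0.0705
- bottle_mid (a point): Green plastic softener bottle standing loose in the drawer, 24 in diameter, 36 tall, 30 g; the point is its centre, 18 above its underside
- pot_mid (a point): Pink ceramic plant pot with a round cactus, loose, 60 in diameter, 144 tall in all, 250 g; the point is 72 above the table on its axis
- basket_mid (a point): Light-blue plastic laundry basket, loose, 100 (own x) x 140 (own y) x 70 tall, handles to 85; the point is its centre, 35 above the table
Mind the look-alikes: they are no part of the job. Of the things like the part that bears blue_mid, leave any that is brown; of the rest the smaller one is meant. There is more than one size of the part that bears yellow_mid; the job needs the larger.

How it is judged:
By the outcome, as a careful person would: the job done as asked, in the order asked, and still so for the second after the job is handed in, with the robot touching nothing.
It also fails if it takes over 56 s, if anything falls off the work surface, if the arm or the gripper's body presses on something with over 40 N, if the wrist force passes 120 N, or if a joint passes its speed limit or range.

## Robot

A 6-joint arm with a two-finger parallel gripper is mounted at the origin on the work surface. World frame = base frame: x ahead of the robot, y to its left, z up, the work surface at z = 0. Lengths are in m, angles in degrees, forces in N, time in s.
With the tool pointing down it reaches from about 0.375 to 0.9 m from the base axis. Payload 3.1 kg.
Tool frame: the origin (TCP) lies midway between the tips of the shut fingers; the grasp point (between the pads) lies 19 mm behind it; z points along the fingers, y is the line along which they close (so a half turn about z gives the same grasp; the last joint's range is limited). The gripper opens to 87 mm and grips with 3 to 60 N. Pads are 19 mm wide; open, the fingers measure 117 mm over their backs; the gripper's body (75 mm by 190 mm) begins 51 mm behind the grasp point.
Start: joints at [55.72, 30.224, 82.088, -0, 67.689, -10.227], TCP at [0.255, 0.571, 0.223] pointing down, gripper open.
Joint ranges: [-176.69, 176.69], [-43.24, 126.21], [12.49, 139.97], [-82, 262], [0, 151.66], [-163.58, 163.58]. Speed limits (degrees/s): [159.86, 159.86, 180, 180, 180, 180].

## Interface

Orientations are given as a 3x3 rotation matrix whose columns are the frame's x, y, z axes.
In Python, from rig import read_state, capture, camera_info, hand_in gives the robot as it stands.
- The arm moves only by the tool drive_tool, never from a script. Its argument "motion" is a list of rows, each a list of 2 entries, a list of its own where there are three numbers: the shift along the tool's x, y, z in mm, then the turn, a rotation vector about the tool's x, y, z in rad. A call has 1 to 5 rows; each row shifts and turns the commanded pose from where the row before left it, along the tool's axes as they then stand; what a row does not reach is not made up. A row lasts 1/10 s, in which the tool goes at most 50 mm and 8.59 degrees, less where a joint would pass 70% of its speed; a pose out of reach is approached as far as the arm can. A call is refused whole if a number of a shift passes 50 or a number of a turn 0.15, either way. A call with a gripper value outside its range is refused whole. "gripper" is the opening, from 0 (shut) to 1 (fully open), set as the call begins (left out, the last holds). The fingers move at their own pace and stop on an object; the grip force is fixed at half the most. Time passes only in rows, so rows that do not move let the fingers close. It gives the time, the measured TCP pose, the force, the opening and the grip force at its end, in the units of the state.
- read_state(): the state, without advancing time (a new reading comes with each control period).
- capture(name): name is "scene" or "top" or "wrist"; returns the picture (384x512x3 uint8, red, green, blue); there is no depth.
- camera_info(name): a dict with "fovy" (degrees; the focal length in pixels is half the picture's height over the tangent of half this angle, whatever the lens; pixels are square), "cx", "cy" (the principal point, pixels), "xyz" and "orientation" of the camera in the world; the wrist camera has in their place "T_tool_cam" (4x4, takes a point from camera to tool coordinates, whose origin is the TCP and whose axes are the flange's). Camera axes: x right, y down, z forward; pixel columns grow to the right and rows downward; lengths in m; the calibration is good to about 2 mm. A picture is of the moment at which its call begins: read the wrist's pose just before it. camera_info takes no time and is no camera call.
- hand_in(): hands the job in; it is judged then, once.
The state is a dict: "time_s": time; "joint_positions": joint angles; "qvel": joint speeds; "tau": joint torques, N m; "position": TCP position; "tcp_rot": TCP orientation; "force": force on the tool from outside, world axes, zero at the start; "moment": the same for the moment, N m; "opening": opening from 0.0 (shut) to 1.0 (fully open); "grasp_force": force on a finger pad.
Only numpy, scipy, OpenCV 4.12 (cv2) and the standard library are available. Lean on these libraries where they do the work, as an engineer would, in place of code of your own. Each camera call takes 0.05 s, during which the arm holds its last target. There are 200 camera calls.

## Working session

There is one attempt and no reset: what is moved stays moved. The work goes in short steps, Python scripts to look and compute and a tool call to move; the robot and the scene stay as the last step left them, time stands still between calls to the robot, and variables do not carry over. Pictures are saved under pics/ and viewed, at most 10 in all, crops included, and the job is handed in when it is done.

Besides the shell and the picture viewer there is one more tool, called by a JSON object that holds its "api" and its "payload", one argument or row to a line. drive_tool: Moves the arm, as the interface text tells. Its arguments: {"type":"object","properties":{"motion":{"type":"array","items":{"type":"array"}},"gripper":{"type":"number"}},"required":["motion"]}

```bash
mkdir -p pics; ls
python3 - <<'E'
from rig import *
import cv2,numpy as np
for n in("scene","top","wrist"):
    im=capture(n); cv2.imwrite(f"pics/{n}0.png",im[:,:,::-1]); np.save(f"{n}0.npy",im); print(n,camera_info(n))
s=read_state(); print(s)
E
```

```text
pics
scene {'fovy': 57.701373014338955, 'cx': 257.576579743147, 'cy': 188.54977600563407, 'xyz': array([1.06247873, 0.07655962, 0.75510116]), 'orientation': array([[-0.22854332,  0.7869888 , -0.57307642],
       [ 0.97344468,  0.19269612, -0.12358665],
       [ 0.01316829, -0.5861031 , -0.81012947]])}
top {'fovy': 42.505737073523036, 'cx': 252.59345009777894, 'cy': 190.91187766423724, 'xyz': array([ 0.32434488, -0.01491093,  1.25316196]), 'orientation': array([[ 0.12831244, -0.96495838,  0.22889134],
       [-0.991726  , -0.12576221,  0.0257567 ],
       [ 0.00393174, -0.2303024 , -0.97311117]])}
wrist {'fovy': 68.38525869537315, 'cx': 259.3083678758183, 'cy': 193.26931513244023, 'T_tool_cam': array([[ 1.97424978e-04, -9.52309047e-01, -3.05135117e-01,
         8.52944628e-02],
       [ 9.99999923e-01,  2.91451668e-04, -2.62595464e-04,
         1.17936929e-03],
       [ 3.39004175e-04, -3.05135042e-01,  9.52309031e-01,
        -1.62568221e-01],
       [ 0.00000000e+00,  0.00000000e+00,  0.00000000e+00,
         1.00000000e+00]])}
{'time_s': 0.15, 'joint_positions': array([ 5.57222148e+01,  3.02671062e+01,  8.21390496e+01, -4.08894051e-04,
        6.76890468e+01, -1.02266808e+01]), 'qvel': array([-0.02411809, -0.11172128, -0.2120846 ,  0.02299626,  0.04289474,
       -0.12849654]), 'tau': array([ 8.36672898e-04, -4.40429378e+01, -1.76842654e+01,  6.33889739e-02,
        5.52146975e-02, -1.09339894e-04]), 'position': array([0.25437062, 0.57028662, 0.22179503]), 'tcp_rot': array([[-9.13183282e-01,  4.07548069e-01, -9.30365494e-04],
       [ 4.07549029e-01,  9.13182289e-01, -1.37672406e-03],
       [ 2.88512060e-04, -1.63637095e-03, -9.99998620e-01]]), 'force': array([-0.23878418,  0.72614864, -0.2346674 ]), 'moment': array([ 0.00110961,  0.00051889, -0.00156286]), 'grasp_force': 0.0, 'opening': 1.0006865345471103}
```

View pics/scene0.png

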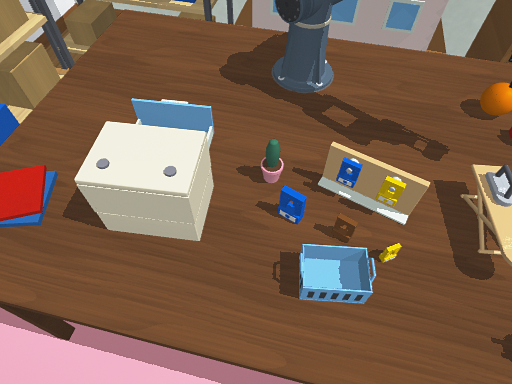

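View pics/top0.png

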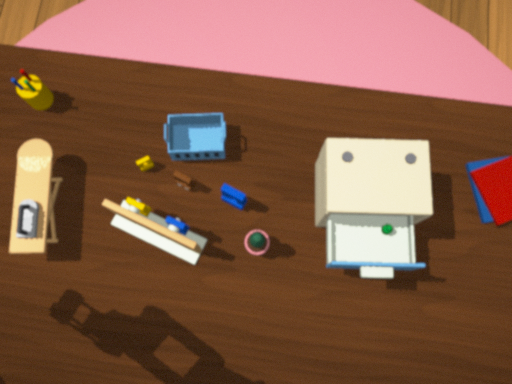

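The scene view shows the board at about (372,182), with blue hanging at (349,172) and yellow at (392,190). The larger blue decoy stands at (292,205), with the small yellow and brown ones near it. The top view shows the board edge from (105,203) to (200,245), the pot at (257,242), the drawer at (371,240), the bottle at (388,229) and the handle at (377,272).

```bash
cat > h.py <<'E'
import numpy as np,cv2
from rig import *
def cam(n,st=None):
    c=camera_info(n); f=192/np.tan(np.radians(c["fovy"]/2))
    if n=="wrist":
        T=c["T_tool_cam"]; R=np.array(st["tcp_rot"]); o=np.array(st["position"])+R@T[:3,3]; R=R@T[:3,:3]
    else: o,R=c["xyz"],c["orientation"]
    return f,c["cx"],c["cy"],np.array(o),np.array(R)
def onz(C,uv,z):
    f,cx,cy,o,R=C; d=R@np.array([(uv[0]-cx)/f,(uv[1]-cy)/f,1]); return (o+d*(z-o[2])/d[2]).round(4)
def proj(C,p):
    f,cx,cy,o,R=C; q=R.T@(np.array(p)-o); return (q[:2]/q[2]*f+[cx,cy]).round(1)
def blobs(im,lo,hi,mn=25):
    h=cv2.cvtColor(im,cv2.COLOR_RGB2HSV); m=cv2.inRange(h,np.array(lo),np.array(hi))
    n,l,s,c=cv2.connectedComponentsWithStats(m)
    return [(s[i].tolist(),c[i].round(1).tolist(),cv2.boxPoints(cv2.minAreaRect(np.argwhere(l==i)[:,::-1].astype(np.float32))).round(1).tolist()) for i in range(1,n) if s[i,4]>=mn]
E
python3 - <<'E'
from h import *
for n in("top","scene"):
    im=np.load(n+"0.npy")
    for k,lo,hi in(("blue",(108,150,60),(125,255,255)),("yel",(22,150,90),(32,255,255)),("beech",(10,60,140),(22,180,255)),("green",(50,120,50),(85,255,255)),("ltblue",(98,60,100),(107,220,255)),("pink",(160,60,120),(180,160,255))):
        for b in blobs(im,lo,hi): print(n,k,*b)
t=np.load("top0.npy"); c=cv2.resize(t[180:290,90:270],None,fx=4.4,fy=4.4,interpolation=cv2.INTER_CUBIC)
c2=cv2.resize(t[120:290,300:450],None,fx=3.5,fy=3.5,interpolation=cv2.INTER_CUBIC)
cv2.imwrite("pics/c1.png",c[:,:,::-1]);cv2.imwrite("pics/c2.png",c2[:,:,::-1])
C=cam("top")
for uv in((105,203),(200,245)):print(onz(C,uv,.133))
print("handle",onz(C,(377,277),.158),"front",onz(C,(329,265),.18),onz(C,(423,265),.18))
E
```

```text
top blue [221, 184, 25, 25, 348] [232.9, 196.2] [[216.5, 196.3000030517578], [223.6999969482422, 182.8000030517578], [248.39999389648438, 196.0], [241.1999969482422, 209.5]]
top blue [166, 216, 23, 18, 159] [177.0, 223.8] [[164.0, 219.8000030517578], [169.1999969482422, 212.5], [189.0, 226.60000610351562], [183.6999969482422, 234.0]]
top yel [15, 74, 38, 36, 806] [34.7, 92.8] [[11.0, 87.0], [29.0, 69.0], [57.5, 97.5], [39.5, 115.5]]
top yel [136, 155, 18, 16, 191] [144.5, 162.8] [[134.39999389648438, 160.8000030517578], [148.39999389648438, 153.8000030517578], [154.1999969482422, 165.39999389648438], [140.1999969482422, 172.39999389648438]]
top yel [126, 197, 25, 19, 200] [138.7, 205.5] [[123.4000015258789, 202.39999389648438], [128.3000030517578, 194.1999969482422], [151.1999969482422, 207.89999389648438], [146.3000030517578, 216.1999969482422]]
top beech [0, 0, 84, 46, 1988] [27.4, 16.6] [[-0.0, 0.0], [83.0, 0.0], [83.0, 45.0], [0.0, 45.0]]
top beech [416, 0, 96, 70, 2936] [481.7, 22.6] [[416.0, 0.0], [511.0, 0.0], [511.0, 69.0], [416.0, 69.0]]
top beech [315, 137, 69, 89, 242] [33
[... 5642 characters left out ...]
.5, 188.39999389648438], [20.200000762939453, 245.0]]
scene ltblue [299, 244, 77, 60, 3666] [335.0, 272.5] [[296.29998779296875, 299.0], [299.79998779296875, 243.10000610351562], [376.79998779296875, 247.89999389648438], [373.29998779296875, 303.79998779296875]]
scene pink [261, 157, 23, 26, 231] [271.2, 172.9] [[259.5, 181.39999389648438], [261.29998779296875, 156.6999969482422], [283.3999938964844, 158.3000030517578], [281.6000061035156, 183.0]]
scene pink [0, 307, 303, 77, 11382] [105.9, 359.4] [[0.0, 383.0], [0.0, 307.0], [302.0, 307.0], [302.0, 383.0]]
[0.5151 0.35   0.133 ]
[0.4471 0.117  0.133 ]
handle [ 0.4249 -0.2812  0.158 ] front [ 0.4351 -0.1711  0.18  ] [ 0.4612 -0.3726  0.18  ]
```

View pics/c1.png

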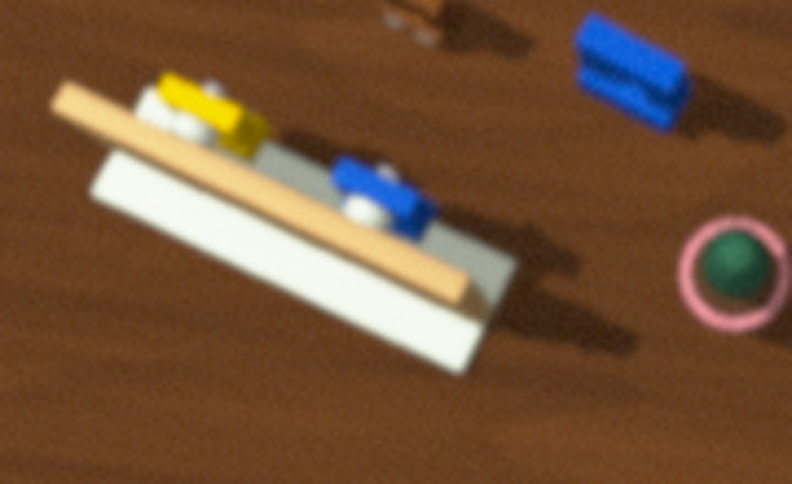

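View pics/c2.png

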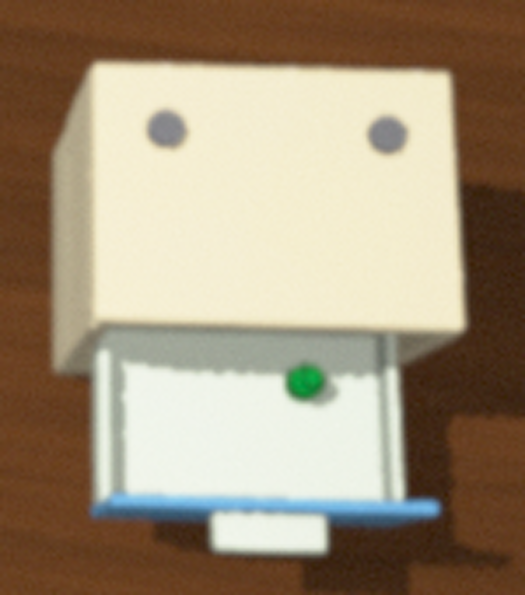

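The crops show the board top's face-side edge running from about (105.5,198.9) to (196.8,241.4). The machine's front top edge runs from (327,213.7) to (432.6,213.7), and the bottle top is at (386.8,228.6).

Run:
```python
from h import *
C=cam("top");S=cam("scene")
A=onz(C,(105.5,198.9),.133);B=onz(C,(196.8,241.4),.133);A2=onz(C,(101.8,204.1),.133);B2=onz(C,(195.2,249.3),.133)
print("face",A,B,np.linalg.norm(A-B),"back",A2,B2,np.linalg.norm(A2-B2))
y=(A-B)[:2]+(A2-B2)[:2]; y/=np.linalg.norm(y); x=np.array([y[1],-y[0]]); print("bx",x,np.degrees(np.arctan2(x[1],x[0])))
m=(A+B)[:2]/2*.5+((A2+B2)[:2]/2+.016*x)*.5
print("origin",m,"blue",m-.0525*y+.02*x,"yel",m+.0525*y+.02*x)
print("blue chk",proj(C,[*(m-.0525*y+.02*x),.11]),proj(S,[*(m-.0525*y+.02*x),.091]),"obs top 177,223.8 scene 349,171.8")
P=[onz(C,p,.205) for p in((327.1,213.7),(432.6,213.7),(326.6,137.7),(428.3,140))];print(P)
f=P[0]-P[1];g=P[2]-P[3];d=f+g;mx=np.array([d[1],-d[0]])/np.linalg.norm(d[:2]);print("mx ang",np.degrees(np.arctan2(mx[1],mx[0])),np.linalg.norm(f),np.linalg.norm(g))
print("bottle",onz(C,(386.8,228.6),.128),"pot",onz(C,(257,243),.07),"handle edge",onz(C,(377,277.5),.166))
print("front inner top corners",onz(C,(331,262),.18),onz(C,(425.5,263),.18))
```

```text
face [0.5248 0.3507 0.133 ] [0.4543 0.1255 0.133 ] 0.2359773082311094 back [0.5116 0.3568 0.133 ] [0.4361 0.1263 0.133 ] 0.2425499948464234
bx [ 0.95231732 -0.30510935] -17.764742595125455
origin [0.48931854 0.23738413] blue [0.49234664 0.18128528] yel [0.52438313 0.2812786 ]
blue chk [176.8 223.6] [349.  172.5] obs top 177,223.8 scene 349,171.8
[array([ 0.5415, -0.1532,  0.205 ]), array([ 0.571 , -0.3795,  0.205 ]), array([ 0.7138, -0.1359,  0.205 ]), array([ 0.738 , -0.3624,  0.205 ])]
mx ang 6.763425413584434 0.22821467963301573 0.22778913494721387
bottle [ 0.5405 -0.3031  0.128 ] pot [ 0.4764 -0.0106  0.07  ] handle edge [ 0.4231 -0.2793  0.166 ]
front inner top corners [ 0.4421 -0.1748  0.18  ] [ 0.4662 -0.3778  0.18  ]
```

```bash
cat >> h.py <<'E'
from scipy.spatial.transform import Rotation as Ro
def plan(p,yaw,n=None,step=45,rs=.148,pr=True):
    """tool-down straight move to p (TCP, m), tool x at yaw deg: prints rows in tool axes"""
    s=read_state(); R=np.array(s["tcp_rot"]); q=np.array(s["position"]); c,t=np.cos(np.radians(yaw)),np.sin(np.radians(yaw))
    G=np.array([[c,t,0],[t,-c,0],[0,0,-1.]]); w=Ro.from_matrix(R.T@G).as_rotvec(); d=(np.array(p)-q)*1000
    n=n or max(1,int(np.ceil(max(np.linalg.norm(d)/step,np.linalg.norm(w)/rs))))
    for i in range(n):
        sh=(R.T@(d/n)).round(1).tolist(); print([sh,(w/n).round(4).tolist()]); R=R@Ro.from_rotvec(w/n).as_matrix()
    print("n",n,"t",s["time_s"],"err mm",d.round(1))
E
python3 -c "
from h import *
plan([.492,.181,.23],-17.8)"
```

```text
[[-17.9, -12.3, -0.4], [-0.0, 0.0001, 0.1444]]
[[-19.5, -9.6, -0.4], [-0.0, 0.0001, 0.1444]]
[[-20.7, -6.7, -0.4], [-0.0, 0.0001, 0.1444]]
[[-21.4, -3.7, -0.4], [-0.0, 0.0001, 0.1444]]
[[-21.7, -0.6, -0.4], [-0.0, 0.0001, 0.1444]]
[[-21.6, 2.6, -0.4], [-0.0, 0.0001, 0.1444]]
[[-21.0, 5.7, -0.4], [-0.0, 0.0001, 0.1444]]
[[-19.9, 8.6, -0.4], [-0.0, 0.0001, 0.1444]]
[[-18.5, 11.4, -0.4], [-0.0, 0.0001, 0.1444]]
[[-16.7, 13.9, -0.4], [-0.0, 0.0001, 0.1444]]
[[-14.5, 16.2, -0.4], [-0.0, 0.0001, 0.1444]]
[[-12.0, 18.1, -0.4], [-0.0, 0.0001, 0.1444]]
[[-9.3, 19.6, -0.4], [-0.0, 0.0001, 0.1444]]
[[-6.3, 20.8, -0.4], [-0.0, 0.0001, 0.1444]]
[[-3.3, 21.5, -0.4], [-0.0, 0.0001, 0.1444]]
[[-0.2, 21.7, -0.4], [-0.0, 0.0001, 0.1444]]
[[3.0, 21.5, -0.4], [-0.0, 0.0001, 0.1444]]
[[6.0, 20.9, -0.4], [-0.0, 0.0001, 0.1444]]
[[9.0, 19.8, -0.4], [-0.0, 0.0001, 0.1444]]
[[11.7, 18.3, -0.4], [-0.0, 0.0001, 0.1444]]
[[14.2, 16.4, -0.4], [-0.0, 0.0001, 0.1444]]
n 21 t 0.15 err mm [ 237.6 -389.3    8.2]
```

{"api": "drive_tool", "payload": {
  "motion": [
    [[-18,-12,-0.5],[0,0,0.144]],
    [[-19.5,-9.5,-0.5],[0,0,0.144]],
    [[-20.5,-6.5,-0.5],[0,0,0.144]],
    [[-21.5,-3.5,-0.5],[0,0,0.144]],
    [[-21.5,-0.5,-0.5],[0,0,0.144]]
  ]
}}

```text
time_s: 0.65
position: [0.312, 0.478, 0.2247]
tcp_rot: [[-0.413, 0.911, -0.0], [0.911, 0.413, -0.001], [-0.0, -0.001, -1.0]]
force: [0.6, 0.5, -0.3]
opening: 0.999
grasp_force: 0.0
```

{"api": "drive_tool", "payload": {
  "motion": [
    [[-21.5,2.5,-0.5],[0,0,0.144]],
    [[-21,5.5,-0.5],[0,0,0.144]],
    [[-20,8.5,-0.5],[0,0,0.144]],
    [[-18.5,11.5,-0.5],[0,0,0.144]],
    [[-16.5,14,-0.5],[0,0,0.144]]
  ]
}}

```text
time_s: 1.15
position: [0.3687, 0.3855, 0.2273]
tcp_rot: [[0.291, 0.957, -0.0], [0.957, -0.291, -0.0], [-0.001, -0.0, -1.0]]
force: [0.4, 0.2, 0.4]
opening: 0.999
grasp_force: 0.0
```

{"api": "drive_tool", "payload": {
  "motion": [
    [[-14.5,16,-0.5],[0,0,0.144]],
    [[-12,18,-0.5],[0,0,0.144]],
    [[-9.5,19.5,-0.5],[0,0,0.144]],
    [[-6.5,21,-0.5],[0,0,0.144]],
    [[-3.5,21.5,-0.5],[0,0,0.144]]
  ]
}}

```text
time_s: 1.65
position: [0.4251, 0.2926, 0.2299]
tcp_rot: [[0.849, 0.528, -0.001], [0.528, -0.849, -0.0], [-0.001, -0.0, -1.0]]
force: [-0.0, -0.4, 0.6]
opening: 1.001
grasp_force: 0.0
```

{"api": "drive_tool", "payload": {
  "motion": [
    [[0,21.5,0],[0,0,0.144]],
    [[3,21.5,0],[0,0,0.144]],
    [[6,21,0],[0,0,0.144]],
    [[9,20,0],[0,0,0.144]],
    [[11.5,18,0],[0,0,0.144]]
  ]
}}

```text
time_s: 2.15
position: [0.4823, 0.2006, 0.2299]
tcp_rot: [[0.987, -0.164, -0.0], [-0.164, -0.987, -0.0], [-0.0, 0.0, -1.0]]
force: [-1.0, 0.4, -0.0]
opening: 0.999
grasp_force: 0.0
```

{"api": "drive_tool", "payload": {
  "motion": [
    [[14,16.5,0],[0,0,0.144]],
    [[0,0,0],[0,0,0]],
    [[0,0,0],[0,0,0]]
  ]
}}

```text
time_s: 2.45
position: [0.493, 0.1828, 0.2298]
tcp_rot: [[0.955, -0.297, -0.001], [-0.297, -0.955, 0.0], [-0.001, -0.0, -1.0]]
force: [0.1, 0.6, 0.2]
opening: 1.001
grasp_force: 0.0
```

Run:
```python
from h import *
plan([.492,.181,.23],-17.8)
s=read_state(); im=capture("wrist"); np.save("w1.npy",im); cv2.imwrite("pics/w1.png",im[:,:,::-1])
C=cam("wrist",s); np.savez("w1.npz",R=s["tcp_rot"],p=s["position"])
for b in blobs(im,(108,150,60),(125,255,255),200):print(b)
```

```text
[[-0.4, 2.0, -0.2], [-0.0, 0.0011, 0.0091]]
n 1 t 2.45 err mm [-1.  -1.8  0.2]
([305, 43, 77, 38, 735], [330.6, 66.0], [[304.6000061035156, 76.80000305175781], [308.5, 41.5], [382.79998779296875, 49.79999923706055], [378.8999938964844, 85.0999984741211]])
```

View pics/w1.png

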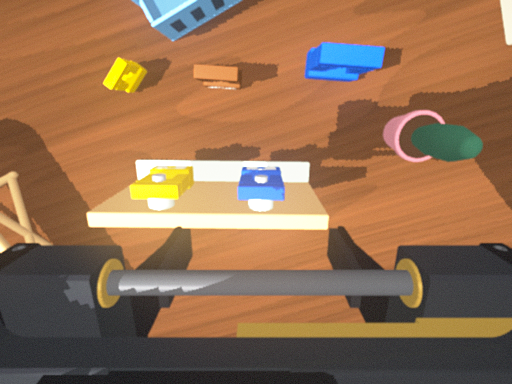

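The wrist view shows the board face's top edge from (89,213) to (327,215). Blue hangs around (262,184), with its top edge near rows 188–198. The pot is well to the right.

Run:
```python
from h import *
im=np.load("w1.npy"); d=np.load("w1.npz"); C=cam("wrist",dict(tcp_rot=d["R"],position=d["p"]))
h=cv2.cvtColor(im,cv2.COLOR_RGB2HSV)
m=cv2.inRange(h,(105,130,40),(128,255,255))
for r in range(164,206,2):
    c=np.flatnonzero(m[r,225:300]); 
    if len(c): print(r,c[0]+225,c[-1]+225,len(c),h[r,[245,280]].tolist())
def wt(p):
    m=np.array([.48932,.23738]);return p
for uv in((89,213),(327,215)):print("face",onz(C,uv,.133))
for uv in((89.5,226),(328,228.5)):print("back",onz(C,uv,.133))
```

```text
168 243 278 5 [[114, 138, 192], [90, 9, 233]]
170 242 279 24 [[109, 171, 255], [110, 53, 223]]
172 246 279 34 [[104, 154, 255], [112, 112, 227]]
174 242 279 31 [[113, 153, 227], [113, 105, 226]]
176 242 279 23 [[115, 136, 191], [114, 122, 198]]
178 241 280 26 [[114, 136, 193], [114, 144, 193]]
180 241 281 23 [[113, 133, 193], [114, 145, 190]]
182 240 281 28 [[114, 126, 202], [113, 142, 196]]
184 256 282 19 [[115, 128, 188], [116, 129, 194]]
186 239 282 44 [[113, 149, 251], [114, 140, 207]]
188 264 283 13 [[103, 142, 255], [110, 152, 255]]
190 258 283 10 [[104, 141, 255], [104, 155, 255]]
192 263 283 9 [[104, 138, 255], [105, 153, 255]]
194 245 283 20 [[105, 138, 255], [105, 149, 255]]
196 253 283 12 [[104, 137, 255], [105, 148, 255]]
198 239 283 18 [[104, 134, 255], [105, 148, 255]]
face [0.5241 0.3501 0.133 ]
face [0.4524 0.1266 0.133 ]
back [0.5114 0.3563 0.133 ]
back [0.4378 0.129  0.133 ]
```

Run:
```python
from h import *
d=np.load("w1.npz"); C=cam("wrist",dict(tcp_rot=d["R"],position=d["p"]))
print(onz(C,(261,193),.127),[onz(C,u,.127) for u in((238.5,193),(283.5,193),(261,187),(261,199.5))])
x=np.array([np.cos(np.radians(17.8)),-np.sin(np.radians(17.8))]);y=np.array([-x[1],x[0]])
print(np.array([.4885,.2382])-.0525*y+.02*x)
```

```text
[0.4917 0.1827 0.127 ] [array([0.4983, 0.2039, 0.127 ]), array([0.4851, 0.1615, 0.127 ]), array([0.4976, 0.1809, 0.127 ]), array([0.4852, 0.1847, 0.127 ])]
[0.49149358 0.1820993 ]
```

{"api": "drive_tool", "payload": {
  "motion": [
    [[-1,1,30],[0,0,0.009]],
    [[0,0,35],[0,0,0]],
    [[0,0,35],[0,0,0]],
    [[0,0,25],[0,0,0]],
    [[0,0,15],[0,0,0]]
  ]
}}

```text
time_s: 3.0
position: [0.4899, 0.1832, 0.088]
tcp_rot: [[0.953, -0.303, -0.004], [-0.303, -0.953, -0.0], [-0.004, 0.001, -1.0]]
force: [-0.6, 0.2, -0.4]
opening: 0.999
grasp_force: 0.0
```

{"api": "drive_tool", "payload": {
  "motion": [
    [[0,0,0],[0,0,0]],
    [[0,0,0],[0,0,0]]
  ]
}}

```text
time_s: 3.2
position: [0.4917, 0.1831, 0.0902]
tcp_rot: [[0.953, -0.305, -0.0], [-0.305, -0.953, 0.0], [-0.0, 0.0, -1.0]]
force: [0.8, -0.3, -0.3]
opening: 0.999
grasp_force: 0.0
```

{"api": "drive_tool", "payload": {
  "motion": [
    [[0.3,0.8,0.5],[0,0,0]],
    [[0,0,0],[0,0,0]],
    [[0,0,0],[0,0,0]],
    [[0,0,0],[0,0,0]],
    [[0,0,0],[0,0,0]]
  ],
  "gripper": 0
}}

```text
time_s: 3.7
position: [0.4922, 0.1814, 0.0899]
tcp_rot: [[0.952, -0.306, 0.001], [-0.306, -0.952, 0.0], [0.001, -0.0, -1.0]]
force: [-0.5, -0.8, -0.2]
opening: 0.633
grasp_force: 0.0
```

{"api": "drive_tool", "payload": {
  "motion": [
    [[0,0,0],[0,0,0]],
    [[0,0,0],[0,0,0]],
    [[0,0,0],[0,0,0]]
  ]
}}

```text
time_s: 4.0
position: [0.4921, 0.1814, 0.0896]
tcp_rot: [[0.952, -0.306, 0.0], [-0.306, -0.952, 0.0], [0.0, -0.0, -1.0]]
force: [-0.5, -0.2, 0.7]
opening: 0.526
grasp_force: 30.0
```

{"api": "drive_tool", "payload": {
  "motion": [
    [[0,0,-5],[0,0,0]],
    [[0,0,-5],[0,0,0]],
    [[0,0,-5],[0,0,0]],
    [[0,0,-4],[0,0,0]],
    [[0,0,0],[0,0,0]]
  ]
}}

```text
time_s: 4.5
position: [0.492, 0.1815, 0.1082]
tcp_rot: [[0.952, -0.306, 0.0], [-0.306, -0.952, 0.0], [0.0, -0.0, -1.0]]
force: [2.0, 0.2, -6.9]
opening: 0.524
grasp_force: 30.0
```

{"api": "drive_tool", "payload": {
  "motion": [
    [[0,0,0],[0,0,0]]
  ]
}}

```text
time_s: 4.6
position: [0.492, 0.1815, 0.1082]
tcp_rot: [[0.952, -0.306, -0.0], [-0.306, -0.952, 0.0], [-0.0, -0.0, -1.0]]
force: [0.6, -0.0, -6.7]
opening: 0.529
grasp_force: 30.0
```

{"api": "drive_tool", "payload": {
  "motion": [
    [[0,0,1.5],[0,0,0]],
    [[0,0,0],[0,0,0]],
    [[0,0,0],[0,0,0]]
  ]
}}

```text
time_s: 4.9
position: [0.4922, 0.1814, 0.1074]
tcp_rot: [[0.952, -0.306, 0.0], [-0.306, -0.952, -0.0], [0.0, -0.0, -1.0]]
force: [-0.1, 0.3, -1.1]
opening: 0.524
grasp_force: 30.0
```

Run:
```python
from h import *
s=read_state(); print(s["force"],s["moment"]); im=capture("wrist"); t=capture("scene")
a=cv2.resize(im[150:300,130:400],None,fx=2,fy=2); b=cv2.resize(t[130:230,300:440],(540,386))
cv2.imwrite("pics/w2.png",np.vstack([a,b])[:590,:,::-1])
```

```text
[-0.13691325  0.32159693 -1.12596041] [ 0.00019934  0.17156678 -0.00344548]
```

View pics/w2.png

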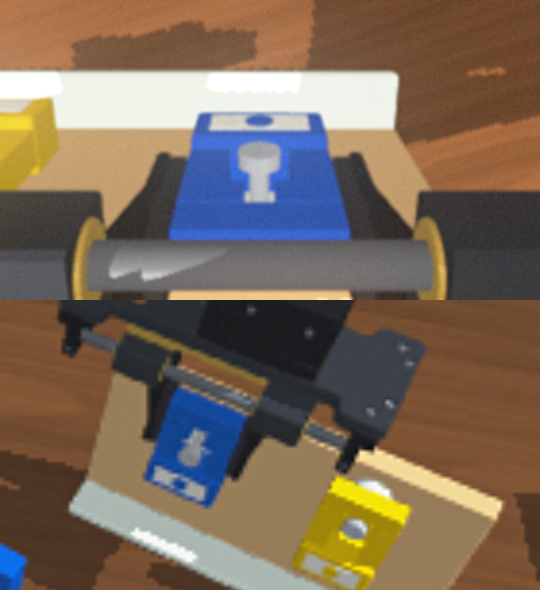

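The crop shows the stud head at about (260,155) inside the wide end of the keyhole, and the vertical force has dropped. I'll draw it off now.

{"api": "drive_tool", "payload": {
  "motion": [
    [[4,0,0],[0,0,0]],
    [[6,0,0],[0,0,0]],
    [[6,0,0],[0,0,0]],
    [[0,0,0],[0,0,0]]
  ]
}}

```text
time_s: 5.4
position: [0.509, 0.1762, 0.1072]
tcp_rot: [[0.952, -0.307, 0.002], [-0.307, -0.952, 0.0], [0.002, -0.001, -1.0]]
force: [0.4, 0.4, -0.5]
opening: 0.529
grasp_force: 30.0
```

{"api": "drive_tool", "payload": {
  "motion": [
    [[12,0,0],[0,0,0]],
    [[14,0,-10],[0,0,0]],
    [[0,0,-40],[0,0,0]],
    [[0,0,-45],[0,0,0]],
    [[0,0,-45],[0,0,0]]
  ]
}}

```text
time_s: 5.9
position: [0.5323, 0.1681, 0.2482]
tcp_rot: [[0.952, -0.307, -0.001], [-0.307, -0.952, -0.0], [-0.001, 0.001, -1.0]]
force: [0.8, 1.2, 0.2]
opening: 0.526
grasp_force: 30.0
```

```bash
python3 -c "
from h import *
plan([.4972,-.2432,.26],6.8,12)"
```

```text
[[7.7, 33.5, -1.0], [0.0, 0.0001, -0.0359]]
[[6.5, 33.8, -1.0], [0.0, 0.0001, -0.0359]]
[[5.3, 34.0, -1.0], [0.0, 0.0001, -0.0359]]
[[4.1, 34.2, -1.0], [0.0, 0.0001, -0.0359]]
[[2.9, 34.3, -1.0], [0.0, 0.0001, -0.0359]]
[[1.6, 34.4, -1.0], [0.0, 0.0001, -0.0359]]
[[0.4, 34.4, -1.0], [0.0, 0.0001, -0.0359]]
[[-0.8, 34.4, -1.0], [0.0, 0.0001, -0.0359]]
[[-2.1, 34.3, -1.0], [0.0, 0.0001, -0.0359]]
[[-3.3, 34.2, -1.0], [0.0, 0.0001, -0.0359]]
[[-4.5, 34.1, -1.0], [0.0, 0.0001, -0.0359]]
[[-5.8, 33.9, -1.0], [0.0, 0.0001, -0.0359]]
n 12 t 5.9 err mm [ -35.1 -411.3   11.8]
```

{"api": "drive_tool", "payload": {
  "motion": [
    [[7.5,33.5,-1],[0,0,-0.036]],
    [[6.5,34,-1],[0,0,-0.036]],
    [[5.5,34,-1],[0,0,-0.036]],
    [[4,34,-1],[0,0,-0.036]],
    [[3,34.5,-1],[0,0,-0.036]]
  ]
}}

```text
time_s: 6.4
position: [0.5177, -0.0047, 0.2523]
tcp_rot: [[0.992, -0.129, 0.001], [-0.129, -0.992, -0.0], [0.001, 0.0, -1.0]]
force: [0.7, 0.7, -0.3]
opening: 0.526
grasp_force: 30.0
```

{"api": "drive_tool", "payload": {
  "motion": [
    [[1.5,34.5,-1],[0,0,-0.036]],
    [[0.5,34.5,-1],[0,0,-0.036]],
    [[-1,34.5,-1],[0,0,-0.036]],
    [[-2,34.5,-1],[0,0,-0.036]],
    [[-3.5,34,-1],[0,0,-0.036]]
  ]
}}

```text
time_s: 6.9
position: [0.5028, -0.1767, 0.2572]
tcp_rot: [[0.999, 0.05, 0.0], [0.05, -0.999, -0.0], [0.0, 0.0, -1.0]]
force: [0.7, -0.3, -1.4]
opening: 0.528
grasp_force: 30.0
```

{"api": "drive_tool", "payload": {
  "motion": [
    [[-4.5,34,-1],[0,0,-0.036]],
    [[-6,34,-1],[0,0,-0.036]],
    [[0,0,0],[0,0,0]],
    [[0,0,0],[0,0,0]],
    [[0,0,0],[0,0,0]]
  ]
}}

```text
time_s: 7.4
position: [0.4966, -0.2424, 0.2588]
tcp_rot: [[0.993, 0.121, -0.001], [0.121, -0.993, 0.001], [-0.001, -0.001, -1.0]]
force: [-1.2, 0.6, -0.5]
opening: 0.525
grasp_force: 30.0
```

Run:
```python
from h import *
plan([.4972,-.2432,.26],6.8)
s=read_state(); im=capture("wrist"); np.save("w3.npy",im); cv2.imwrite("pics/w3.png",im[:,:,::-1]); np.savez("w3.npz",R=s["tcp_rot"],p=s["position"])
np.save("s3.npy",capture("scene"))
```

```text
[[0.5, 0.8, -1.2], [-0.0012, 0.0006, 0.0023]]
n 1 t 7.4 err mm [ 0.6 -0.8  1.2]
```

View pics/w3.png

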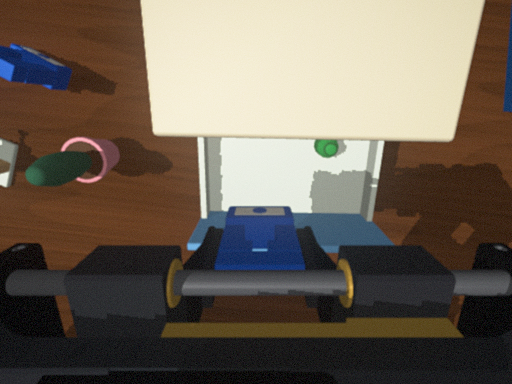

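The view shows blue held upright at about (260,235). The machine's front edge is at rows 134–138, the base of the drawer front's inner face at about row 212 and its top at about row 247. The bottle top is at (331,149).

Run:
```python
from h import *
d=np.load("w3.npz"); C=cam("wrist",dict(tcp_rot=d["R"],position=d["p"]))
a=np.radians(6.8);mx=np.array([np.cos(a),np.sin(a)]);my=np.array([-mx[1],mx[0]]);p0=np.array([.4972,-.2432])
def rep(n,uv,z):
    p=onz(C,uv,z); print(n,p,"rel target mx,my mm",((p[:2]-p0)@mx*1000).round(1),((p[:2]-p0)@my*1000).round(1))
rep("mL",(154,134),.205);rep("mR",(453,138),.205)
rep("fbL",(205,214),.094);rep("fbR",(369,218),.094);rep("wallL top",(198,140),.118);rep("wallR top",(382,140),.118)
rep("frontinL",(189,248),.18);rep("frontinR",(393,247),.18);rep("bottle",(331,149),.13)
p=d["p"]
for z,uv in((.2588-.0346,(260,207)),): rep("blue foot front top edge",uv,z+.024)
```

```text
mL [ 0.5481 -0.1548  0.205 ] rel target mx,my mm 61.0 81.8
mR [ 0.5725 -0.3792  0.205 ] rel target mx,my mm 58.7 -144.0
fbL [ 0.4407 -0.1795  0.094 ] rel target mx,my mm -48.6 69.9
fbR [ 0.4602 -0.3835  0.094 ] rel target mx,my mm -53.4 -134.9
wallL top [ 0.5346 -0.1706  0.118 ] rel target mx,my mm 45.7 67.7
wallR top [ 0.5583 -0.3647  0.118 ] rel target mx,my mm 46.3 -127.9
frontinL [ 0.4405 -0.18    0.18  ] rel target mx,my mm -48.8 69.5
frontinR [ 0.4652 -0.3733  0.18  ] rel target mx,my mm -47.2 -125.4
bottle [ 0.5438 -0.3096  0.13  ] rel target mx,my mm 38.4 -71.5
blue foot front top edge [ 0.5157 -0.2391  0.2482] rel target mx,my mm 18.9 1.9
```

{"api": "drive_tool", "payload": {
  "motion": [
    [[0.5,1,30],[0,0,0]],
    [[0,0,35],[0,0,0]],
    [[0,0,30],[0,0,0]],
    [[0,0,20],[0,0,0]],
    [[0,0,8],[0,0,0]]
  ]
}}

```text
time_s: 8.0
position: [0.4965, -0.2422, 0.1341]
tcp_rot: [[0.993, 0.122, -0.003], [0.122, -0.993, 0.003], [-0.003, -0.003, -1.0]]
force: [0.3, -0.2, -0.9]
opening: 0.522
grasp_force: 30.0
```

{"api": "drive_tool", "payload": {
  "motion": [
    [[0,0,3],[0,0,0]],
    [[0,0,0],[0,0,0]],
    [[0,0,0],[0,0,0]]
  ]
}}

```text
time_s: 8.3
position: [0.4983, -0.2446, 0.1342]
tcp_rot: [[0.993, 0.121, 0.002], [0.121, -0.993, -0.002], [0.002, 0.002, -1.0]]
force: [-0.3, -0.3, 0.0]
opening: 0.526
grasp_force: 30.0
```

{"api": "drive_tool", "payload": {
  "motion": [
    [[0,0,2],[0,0,0]],
    [[0,0,1],[0,0,0]],
    [[0,0,0],[0,0,0]]
  ]
}}

```text
time_s: 8.6
position: [0.4975, -0.2443, 0.1304]
tcp_rot: [[0.993, 0.12, 0.0], [0.12, -0.993, -0.0], [0.0, 0.0, -1.0]]
force: [-1.0, 0.2, -0.3]
opening: 0.527
grasp_force: 30.0
```

{"api": "drive_tool", "payload": {
  "motion": [
    [[0,0,1],[0,0,0]],
    [[0,0,0],[0,0,0]]
  ]
}}

```text
time_s: 8.8
position: [0.4974, -0.2442, 0.129]
tcp_rot: [[0.993, 0.12, -0.0], [0.12, -0.993, 0.0], [-0.0, -0.0, -1.0]]
force: [0.4, 0.2, -0.9]
opening: 0.525
grasp_force: 30.0
```

{"api": "drive_tool", "payload": {
  "motion": [
    [[0,0,1],[0,0,0]],
    [[0,0,0],[0,0,0]]
  ]
}}

```text
time_s: 9.0
position: [0.4976, -0.2443, 0.1283]
tcp_rot: [[0.993, 0.12, 0.0], [0.12, -0.993, -0.0], [0.0, 0.0, -1.0]]
force: [0.5, 0.6, 2.5]
opening: 0.527
grasp_force: 30.0
```

{"api": "drive_tool", "payload": {
  "motion": [
    [[0,0,0],[0,0,0]],
    [[0,0,0],[0,0,0]],
    [[0,0,0],[0,0,0]],
    [[0,0,0],[0,0,0]]
  ],
  "gripper": 0.8
}}

```text
time_s: 9.4
position: [0.4975, -0.2442, 0.1279]
tcp_rot: [[0.993, 0.12, -0.0], [0.12, -0.993, 0.0], [-0.0, -0.0, -1.0]]
force: [0.1, 0.9, 0.2]
opening: 0.769
grasp_force: 0.0
```

{"api": "drive_tool", "payload": {
  "motion": [
    [[0,0,-10],[0,0,0]],
    [[0,0,-25],[0,0,0]],
    [[0,0,-35],[0,0,0]],
    [[0,0,-35],[0,0,0]],
    [[0,0,-20],[0,0,0]]
  ]
}}

```text
time_s: 9.9
position: [0.4985, -0.2449, 0.2568]
tcp_rot: [[0.993, 0.121, 0.004], [0.121, -0.993, -0.003], [0.004, 0.004, -1.0]]
force: [-0.1, 0.4, 0.4]
opening: 0.801
grasp_force: 0.0
```

Run:
```python
from h import *
a=np.radians(6.8);mx=np.array([np.cos(a),np.sin(a)]);my=np.array([-mx[1],mx[0]]);p0=np.array([.4972,-.2432])
hd=p0-.0300*my-.0480*mx-.035*mx  # about handle outer face (front inner -48, front ~8 + 24..)
C=cam("top"); im=capture("top"); cv2.imwrite("pics/t4.png",cv2.resize(im[120:300,290:450],None,fx=3.3,fy=3.3)[:,:,::-1])
print("handle est",hd,"from top",onz(C,(377,277.5),.166))
pre=np.array([.4231,-.2793])-.045*mx; print("pre",pre); plan([*pre,.25],6.8,step=35)
```

```text
handle est [ 0.41833598 -0.28281649] from top [ 0.4231 -0.2793  0.166 ]
pre [ 0.37841655 -0.28462818]
[[-31.3, 5.9, 2.2], [0.0018, -0.0019, 0.0006]]
[[-31.3, 6.0, 2.2], [0.0018, -0.0019, 0.0006]]
[[-31.3, 6.0, 2.3], [0.0018, -0.0019, 0.0006]]
[[-31.3, 6.0, 2.3], [0.0018, -0.0019, 0.0006]]
n 4 t 9.95 err mm [-121.5  -38.8   -9.4]
```

View pics/t4.png

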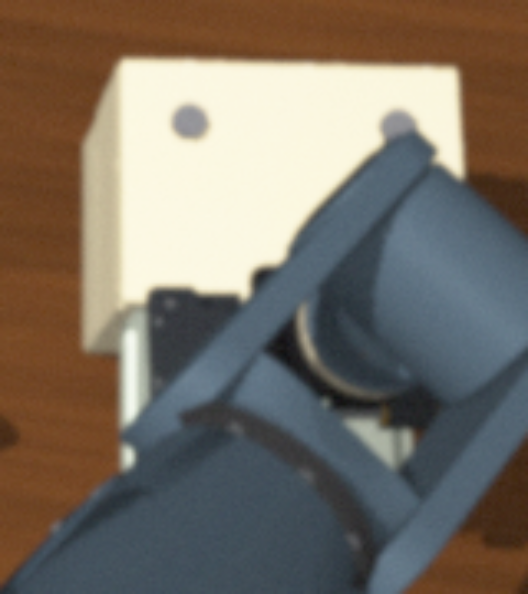

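{"api": "drive_tool", "payload": {
  "motion": [
    [[-31,6,0],[0,0,0]],
    [[-31,6,0],[0,0,0]],
    [[-31,6,0],[0,0,0]],
    [[-32,6,0],[0,0,0]],
    [[0,0,0],[0,0,0]]
  ],
  "gripper": 0
}}

```text
time_s: 10.45
position: [0.3731, -0.283, 0.2529]
tcp_rot: [[0.993, 0.117, -0.002], [0.117, -0.993, 0.001], [-0.002, -0.001, -1.0]]
force: [-0.5, 0.0, -0.0]
opening: 0.435
grasp_force: 0.0
```

{"api": "drive_tool", "payload": {
  "motion": [
    [[0,0,0],[0,0,0]],
    [[0,0,0],[0,0,0]]
  ]
}}

```text
time_s: 10.65
position: [0.377, -0.2831, 0.2532]
tcp_rot: [[0.993, 0.121, 0.001], [0.121, -0.993, -0.0], [0.001, 0.0, -1.0]]
force: [0.4, -0.3, 0.1]
opening: 0.248
grasp_force: 0.0
```

Run:
```python
from h import *
s=read_state(); im=capture("wrist"); np.savez("w5.npz",R=s["tcp_rot"],p=s["position"]);cv2.imwrite("pics/w5.png",im[:,:,::-1]); print(s["position"],s["opening"])
plan([.3784,-.2846,.145],6.8)
```

```text
[ 0.37700457 -0.28314649  0.25319076] 0.24766460543409505
[[0.3, 0.5, 36.0], [0.0001, -0.0002, 0.001]]
[[0.3, 0.6, 36.0], [0.0001, -0.0002, 0.001]]
[[0.3, 0.6, 36.0], [0.0001, -0.0002, 0.001]]
n 3 t 10.7 err mm [   1.3   -1.6 -108.1]
```

View pics/w5.png

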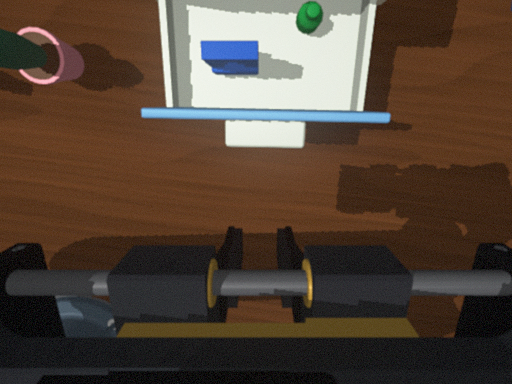

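The view shows blue standing upright in the drawer at (230,55), the bottle standing at (310,17), and the handle centred at (265,135) ahead of the tool.

{"api": "drive_tool", "payload": {
  "motion": [
    [[0,1,30],[0,0,0]],
    [[0,0,38],[0,0,0]],
    [[0,0,30],[0,0,0]],
    [[0,0,10],[0,0,0]],
    [[5,0,0],[0,0,0]]
  ]
}}

```text
time_s: 11.2
position: [0.3811, -0.2824, 0.1438]
tcp_rot: [[0.993, 0.121, -0.003], [0.121, -0.993, 0.003], [-0.002, -0.003, -1.0]]
force: [-0.5, -0.5, 0.9]
opening: 0.003
grasp_force: 0.0
```

{"api": "drive_tool", "payload": {
  "motion": [
    [[8,0,0],[0,0,0]],
    [[8,0,0],[0,0,0]],
    [[3,0,0],[0,0,0]],
    [[3,0,0],[0,0,0]],
    [[3,0,0],[0,0,0]]
  ]
}}

```text
time_s: 11.7
position: [0.4066, -0.2805, 0.1456]
tcp_rot: [[0.993, 0.121, 0.001], [0.121, -0.993, -0.001], [0.001, 0.001, -1.0]]
force: [0.4, 0.0, 0.6]
opening: 0.005
grasp_force: 0.0
```

{"api": "drive_tool", "payload": {
  "motion": [
    [[3,0,0],[0,0,0]],
    [[3,0,0],[0,0,0]],
    [[3,0,0],[0,0,0]],
    [[3,0,0],[0,0,0]],
    [[4,0,0],[0,0,0]]
  ]
}}

```text
time_s: 12.2
position: [0.4221, -0.2786, 0.1451]
tcp_rot: [[0.993, 0.12, -0.0], [0.12, -0.993, -0.0], [-0.0, 0.0, -1.0]]
force: [-1.3, -0.4, 1.5]
opening: 0.009
grasp_force: 0.6
```

{"api": "drive_tool", "payload": {
  "motion": [
    [[5,0,0],[0,0,0]],
    [[5,0,0],[0,0,0]],
    [[6,0,0],[0,0,0]],
    [[6,0,0],[0,0,0]],
    [[6,0,0],[0,0,0]]
  ]
}}

```text
time_s: 12.7
position: [0.4504, -0.2751, 0.145]
tcp_rot: [[0.993, 0.121, -0.0], [0.121, -0.993, 0.0], [-0.0, -0.0, -1.0]]
force: [-1.0, -0.9, -0.1]
opening: 0.003
grasp_force: 0.6
```

{"api": "drive_tool", "payload": {
  "motion": [
    [[6,0,0],[0,0,0]],
    [[6,0,0],[0,0,0]],
    [[6,0,0],[0,0,0]],
    [[6,0,0],[0,0,0]],
    [[6,0,0],[0,0,0]]
  ]
}}

```text
time_s: 13.2
position: [0.4801, -0.2715, 0.145]
tcp_rot: [[0.993, 0.12, -0.0], [0.12, -0.993, 0.0], [-0.0, -0.0, -1.0]]
force: [-1.2, -0.6, -0.7]
opening: 0.007
grasp_force: 0.6
```

{"api": "drive_tool", "payload": {
  "motion": [
    [[6,0,0],[0,0,0]],
    [[6,0,0],[0,0,0]],
    [[5,0,0],[0,0,0]],
    [[4,0,0],[0,0,0]],
    [[4,0,0],[0,0,0]]
  ]
}}

```text
time_s: 13.7
position: [0.5047, -0.2685, 0.145]
tcp_rot: [[0.993, 0.121, -0.0], [0.121, -0.993, 0.0], [-0.0, -0.0, -1.0]]
force: [-1.1, -0.9, -0.3]
opening: 0.008
grasp_force: 0.6
```

{"api": "drive_tool", "payload": {
  "motion": [
    [[4,0,0],[0,0,0]],
    [[4,0,0],[0,0,0]],
    [[3,0,0],[0,0,0]],
    [[2,0,0],[0,0,0]],
    [[1,0,0],[0,0,0]]
  ]
}}

```text
time_s: 14.2
position: [0.5186, -0.2668, 0.145]
tcp_rot: [[0.993, 0.121, 0.0], [0.121, -0.993, -0.0], [0.0, 0.0, -1.0]]
force: [-1.4, -1.8, -0.5]
opening: 0.007
grasp_force: 0.5
```

{"api": "drive_tool", "payload": {
  "motion": [
    [[2,0,0],[0,0,0]],
    [[1,0,0],[0,0,0]]
  ]
}}

```text
time_s: 14.4
position: [0.5214, -0.2664, 0.145]
tcp_rot: [[0.993, 0.12, -0.0], [0.12, -0.993, 0.0], [-0.0, -0.0, -1.0]]
force: [-1.1, -0.1, 0.0]
opening: 0.004
grasp_force: 0.5
```

{"api": "drive_tool", "payload": {
  "motion": [
    [[2,0,0],[0,0,0]],
    [[1,0,0],[0,0,0]]
  ]
}}

```text
time_s: 14.6
position: [0.5227, -0.2663, 0.145]
tcp_rot: [[0.993, 0.121, -0.004], [0.121, -0.993, 0.0], [-0.004, -0.0, -1.0]]
force: [-6.8, -2.8, 2.6]
opening: 0.005
grasp_force: 3.6
```

{"api": "drive_tool", "payload": {
  "motion": [
    [[1.5,0,0],[0,0,0]],
    [[0.5,0,0],[0,0,0]]
  ]
}}

```text
time_s: 14.8
position: [0.5227, -0.2662, 0.145]
tcp_rot: [[0.993, 0.122, -0.008], [0.122, -0.993, 0.0], [-0.008, -0.001, -1.0]]
force: [-11.1, -4.3, 5.0]
opening: 0.005
grasp_force: 5.5
```

{"api": "drive_tool", "payload": {
  "motion": [
    [[-4,0,0],[0,0,0]],
    [[-15,0,0],[0,0,0]],
    [[-30,0,0],[0,0,0]],
    [[-40,0,-10],[0,0,0]],
    [[-35,0,-30],[0,0,0]]
  ]
}}

```text
time_s: 15.3
position: [0.401, -0.279, 0.1833]
tcp_rot: [[0.993, 0.121, -0.003], [0.121, -0.993, 0.005], [-0.003, -0.005, -1.0]]
force: [0.6, -0.2, 0.9]
opening: 0.003
grasp_force: 0.0
```

{"api": "drive_tool", "payload": {
  "motion": [
    [[0,0,-30],[0,0,0]],
    [[0,0,-30],[0,0,0]],
    [[0,0,0],[0,0,0]]
  ]
}}

```text
time_s: 15.6
position: [0.4057, -0.283, 0.2493]
tcp_rot: [[0.993, 0.12, 0.008], [0.12, -0.993, -0.007], [0.007, 0.008, -1.0]]
force: [0.4, -0.7, 0.7]
opening: 0.007
grasp_force: 0.0
```

Run:
```python
from h import *
s=capture("scene"); w=capture("wrist"); o=np.load("scene0.npy")
for n,lo,hi in(("blue",(108,150,60),(125,255,255)),("yel",(22,150,90),(32,255,255)),("pink",(160,60,120),(180,160,255)),("ltblue",(98,60,100),(107,220,255))):
    for b in blobs(s,lo,hi,200): print(n,b[:2])
C=cam("wrist",read_state())
cv2.imwrite("pics/f.png",np.hstack([cv2.resize(s,(400,300)),cv2.resize(w,(400,300))])[:,:,::-1])
```

```text
blue ([0, 103, 19, 42, 460], [6.2, 122.8])
blue ([277, 185, 29, 39, 491], [291.1, 205.5])
yel ([376, 175, 31, 32, 469], [390.8, 189.8])
yel ([379, 243, 23, 20, 228], [389.5, 252.0])
pink ([261, 157, 23, 26, 223], [271.1, 173.1])
pink ([0, 307, 303, 77, 11383], [105.9, 359.4])
ltblue ([273, 0, 19, 14, 241], [281.9, 6.1])
ltblue ([354, 0, 66, 49, 1173], [387.9, 16.3])
ltblue ([299, 30, 34, 62, 735], [318.0, 69.1])
ltblue ([0, 171, 58, 56, 634], [34.7, 205.6])
ltblue ([299, 244, 77, 60, 3644], [334.9, 272.6])
```

View pics/f.png

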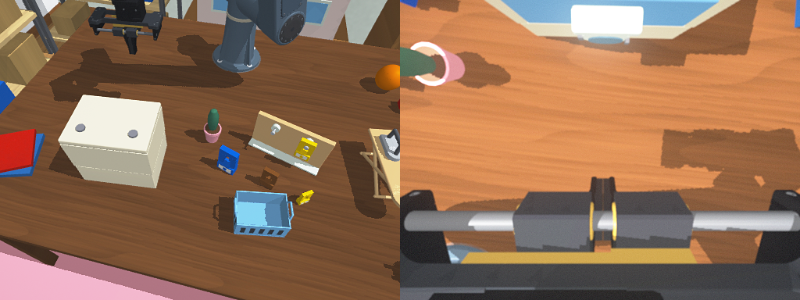

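The drawer is shut flush (handle at top centre of the right view). The yellow cartridge, pot and basket are at the same pixels as at the start.

```bash
python3 -c "
from rig import *
print(hand_in())"
```

```text
the job is handed in; nothing more can be done
None
```

The blue cartridge is off its stud and standing upright in the soap drawer beside the green bottle, the drawer is pushed fully shut, nothing else was moved, and the job is handed in (the result came back without a verdict).

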